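Tug-check a board carrier, then turn it over

ROBOT

A 6-joint arm with a two-finger parallel gripper is mounted at the origin on the work surface. World frame = base frame: x ahead of the robot, y to its left, z up, the work surface at z = 0. Lengths are in mm, angles in rad, forces in N, time in s.
With the tool pointing down it reaches from about 350 to 875 mm from the base axis. Payload 4.2 kg.
Tool frame: the origin (TCP) lies midway between the tips of the shut fingers; the grasp point (between the pads) lies 19 mm behind it (arm.tcp_to_grasp is the distance from the TCP to the grasp point, in mm); z points along the fingers, y is the line along which they close (so a half turn about z gives the same grasp; the last joint's range is limited). The gripper opens to 85 mm and grips with 20 to 120 N. Pads are 22 mm wide; open, the fingers measure 114 mm over their backs; the gripper's body (76 mm by 85 mm) begins 54 mm behind the grasp point. The pads swing forward as they close: fully open they stand 13 mm farther back than shut.
Start: joints at [1.474, 0.385, 0.008, 0, -1.194, -0.259], TCP at [217.68, 585.845, 194.112] pointing down, gripper open.
Joint ranges: [-3.14, 3.14], [-1.21, 2.06], [-1.07, 1.41], [-3.16, 2.05], [-2.99, -0.16], [-3.1, 3.1]. Speed limits (rad/s): [2.79, 2.79, 3.14, 3.14, 3.14, 3.14].

INTERFACE

Orientations are given as a unit quaternion [x, y, z, w].
In Python, from bench import arm, imaging, job, models gives the robot as it stands.
- The arm moves only by the tool arm_command, never from a script. Its argument "rows" is a list of rows, each an object with "grip": the opening, from 0 (shut) to 1 (fully open); "linear": the shift along the tool's x, y, z in mm, a list of three; "rot": the turn, a rotation vector about the tool's x, y, z in rad, a list of three. In form: [{"grip": grip, "linear": [tx, ty, tz], "rot": [rx, ry, rz]}, ...]. A call has 1 to 10 rows; each row is the pose to reach, as a shift and turn from the pose commanded when the call began, along the tool's axes at that moment; what a row does not reach only later rows make up. A row lasts 1/8 s, in which the tool goes at most 62.5 mm and 10.7 degrees, less where a joint would pass 70% of its speed; a pose out of reach is approached as far as the arm can. A call with a gripper value outside its range is refused whole. The fingers move at their own pace and stop on an object; the grip force is fixed at half the most. Time passes only in rows, so rows that repeat a pose let the fingers close. It gives the time, the measured TCP pose, the force, the opening and the grip force at its end, in the units of the state.
- arm.read_state(): the state, without advancing time (a new reading comes with each control period).
- imaging.get_image(name): name is "side" or "top" or "wrist"; returns a dict with "frame" (384x512x3 uint8, red, green, blue), "fx", "fy", "cx", "cy" (pixels), "extrinsics" (4x4, takes a point from world to camera coordinates); the wrist camera has in their place "T_tool_cam" (4x4, takes a point from camera to tool coordinates, whose origin is the TCP and whose axes are the flange's). Camera axes: x right, y down, z forward; pixel columns grow to the right and rows downward; lengths in mm; the calibration is good to about 2 mm. A picture is of the moment at which its call begins: read the wrist's pose just before it. There is no depth.
- job.job_done(): hands the job in; it is judged then, once.
Trained networks look in a picture, given as the dict that the camera call returned (one of the last four; its "shot" number tells which), for a name from the list of things; names that differ only in an ending like _2 or _b are one class to them, and where a whole thing is asked for, a point or a joint stands for the part that bears it (a point fixed in the world has none). Each returns a list of dicts, best first, with "score" (0 to 1); they miss things now and then, are a little off and sometimes report something else, mostly with a low value. They report only what shows in the picture. A call takes as long as a camera call.
- models.spot_in(picture, query): "rect" ([left, top, right, bottom] in pixels, round what is visible of it).
- models.tip_of(picture, query): "pixel" ([column, row] in pixels: a listed point, or the origin of a listed thing).
The state is a dict: "clock": time; "joints": joint angles; "joint_vel": joint speeds; "joint_efforts": joint torques, N m; "position": TCP position; "ee_rot": TCP orientation; "contact_force": force on the tool from outside, world axes, zero at the start; "wrist_torque": the same for the moment, N m; "gripper_width": finger opening in mm; "grasp_force": force on a finger pad.
Only numpy, scipy, OpenCV 4.12 (cv2) and the standard library are available. Lean on these libraries where they do the work, as an engineer would, in place of code of your own. Each camera call takes 0.05 s, during which the arm holds its last target. There are 200 camera calls.

TASK

Two board-turning stands are on the blue bench mat; work on the one whose circuit board is fitted with parts (transformer, capacitors), not the one with the bare board. With its carrier still lying right side up, pull its handle firmly straight out, away from the board, so that you see it give several millimetres and stay held by its latch, keep the pull on for a moment, and let it spring back fully home. Then swing the carrier steadily over by the handle until it lies upside down against its stop, let go, and leave the bare board's carrier as it is.

Things in the scene. Friction and masses are not known exactly. Their poses are not given: they have to be found in the camera images.
- board_stand: Stand with the carrier of the fitted board (green, 126 mm wide, parts to 23 mm high). Steel base 120 x 190 x 12 mm, fixed; side posts at y = +-88 mm, tops at 112 mm; between them a 148 mm wide aluminium frame turns about a pivot along the stand's y axis, 95 mm up. Origin: centre of the base's underside, z up. Level and right side up, the handle's grip is centred at (-105, 0, 95) mm.
- turn_frame (a joint): Angle of that stand's frame and carrier, rad. 0 = level, right side up, handle on the stand's -x side; grows as the handle rises and swings over to +x; pi = upside down, level. Grip at (-105 cos t, 0, 95 + 105 sin t) mm in the stand's frame. Stops at 0 and pi; pivot friction (0.2 N m) holds it anywhere. Starts at 0 to 0.12.
- carrier (a joint): Pull-out of the fitted carrier along its handle's arms (to -x when right side up), m; 0 = home. Latch spring 1.5 N per mm returns it; hard stop at 0.010. A firm tug gives 4 mm or more. Handle: steel U with a grey grip, 14 mm thick, 76 long, parallel to the pivot, free to roll on its rod; inside the U 43 mm clear to the carrier's edge, 86 mm between the arms; nothing outside or below it.
- spare_frame (a joint): Angle of the frame on the other stand, which has the same shape, size and handle but holds a flat bare board with no parts on it. Same meaning as turn_frame; starts at 0 to 0.12 rad and is to be left so.

How it is judged:
By the outcome, as a careful person would: the job done as asked, in the order asked, and still so for the second after the job is handed in, with the robot touching nothing.
It also fails if it takes over 48 s, if anything falls off the work surface, if the arm or the gripper's body presses on something with over 40 N, if the wrist force passes 120 N, or if a joint passes its speed limit or range.

## Working session

There is one attempt and no reset: what is moved stays moved. The work goes in short steps, Python scripts to look and compute and a tool call to move; the robot and the scene stay as the last step left them, time stands still between calls to the robot, and variables do not carry over. Pictures are saved under pics/ and viewed, at most 10 in all, crops included, and the job is handed in when it is done.

Besides the shell and the picture viewer there is one more tool, called by a JSON object that holds its "method" and its "body". arm_command: Moves the arm, as the interface text tells. Its arguments: {"type":"object","properties":{"rows":{"type":"array"}},"required":["rows"]}

```bash
mkdir -p pics; cat > h.py <<'E'
import numpy as np,cv2
from bench import arm,imaging,job,models
from scipy.spatial.transform import Rotation as R
def save(p,n): cv2.imwrite('pics/'+n+'.png',cv2.cvtColor(p['frame'],cv2.COLOR_RGB2BGR))
def onplane(p,px,z):
    E=np.array(p['extrinsics']);d=np.array([(px[0]-p['cx'])/p['fx'],(px[1]-p['cy'])/p['fy'],1])
    c=-E[:3,:3].T@E[:3,3];d=E[:3,:3].T@d
    return c+d*(z-c[2])/d[2]
def proj(p,X):
    E=np.array(p['extrinsics']);c=E[:3,:3]@X+E[:3,3]
    return np.array([p['fx']*c[0]/c[2]+p['cx'],p['fy']*c[1]/c[2]+p['cy']])
E
python3 - <<'E'
from h import *
im=[]
for n in ['top','side']:
    p=imaging.get_image(n);im.append(p['frame'])
    E=np.array(p['extrinsics']);print(n,'cam at',(-E[:3,:3].T@E[:3,3]).round(),p['fx'])
    for q in ['board_stand','turn_frame','carrier','spare_frame']:
        print(q,[(np.round(r['rect']),round(r['score'],2)) for r in models.spot_in(p,q)[:3]],[(np.round(r['pixel']),round(r['score'],2)) for r in models.tip_of(p,q)[:3]])
    save(p,n)
s=arm.read_state();print(s)
E
```

```text
top cam at [441. -16. 873.] 488.1981486884098
board_stand [(array([105., 163., 236., 283.]), 0.77)] [(array([183., 216.]), 0.56)]Traceback (most recent call last):
  File "<stdin>", line 7, in <module>
ValueError: it knows: board_stand
```

```bash
python3 - <<'E'
from h import *
for n in ['top','side']:
    p=imaging.get_image(n)
    E=np.array(p['extrinsics']);print(n,'cam at',(-E[:3,:3].T@E[:3,3]).round(),E[:3,:3].round(2).tolist())
    for q in ['board_stand']:
        print(q,[(np.round(r['rect']),round(r['score'],2)) for r in models.spot_in(p,q)[:3]],[(np.round(r['pixel']),round(r['score'],2),onplane(p,r['pixel'],0).round()) for r in models.tip_of(p,q)[:3]])
    save(p,n)
s=arm.read_state();print(s)
E
```

```text
top cam at [441. -16. 873.] [[0.02, -1.0, -0.02], [-0.99, -0.02, -0.15], [0.15, 0.02, -0.99]]
board_stand [(array([107., 163., 236., 284.]), 0.73)] [(array([183., 215.]), 0.66, array([550., 144.,   0.]))]
side cam at [ 458. -489.  573.] [[0.98, -0.18, -0.01], [-0.13, -0.69, -0.71], [0.12, 0.7, -0.7]]
board_stand [(array([195., 104., 291., 206.]), 0.64)] [(array([252., 166.]), 0.74, array([556., 161.,   0.]))]
{'clock': 0.5, 'joints': array([ 1.47359811e+00,  3.84690197e-01,  7.85299510e-03, -4.30319127e-05,
       -1.19397381e+00, -2.58611226e-01]), 'joint_vel': array([-0.00224605, -0.00025394,  0.0014395 ,  0.00021039,  0.00106949,
        0.00074843]), 'joint_efforts': array([-3.96374717e-04, -3.91689563e+01,  1.88444871e+01,  4.18713436e+00,
       -7.39091665e-04, -2.47566575e-06]), 'position': array([217.66590619, 585.82900525, 194.09317019]), 'ee_rot': array([ 9.84215248e-01, -1.76975547e-01, -1.93490699e-05,  8.93361843e-06]), 'contact_force': array([ 0.06130202, -0.06292459,  0.32403735]), 'wrist_torque': array([0.00304992, 0.0098576 , 0.02846974]), 'grasp_force': 0.0, 'gripper_width': 86.00458152787903}
```

View pics/top.png

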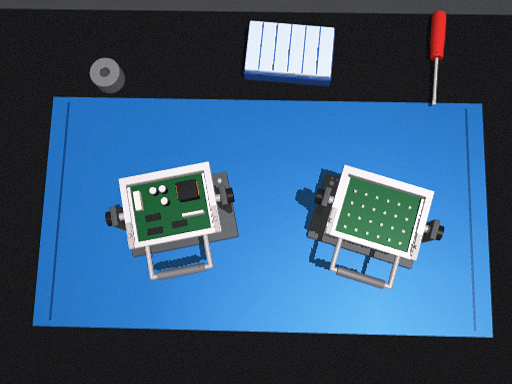

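View pics/side.png

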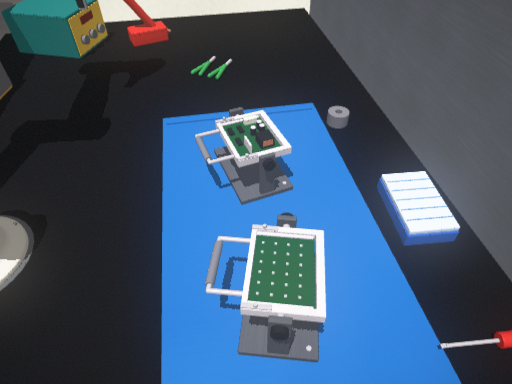

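The top view shows the fitted board on the left, with its knobs at about (113,217) and (228,194) and its grip running from (150,276) to (211,267). The bare board is on the right. Next I'll measure the geometry.

```bash
python3 - <<'E'
from h import *
ims=[]
for n,(a,b,c,d) in {'top':(95,150,245,290),'side':(185,95,300,205)}.items():
    p=imaging.get_image(n); f=p['frame'][b:d,a:c]
    ims.append(cv2.resize(f[:, :],None,fx=400/(c-a),fy=400/(c-a),interpolation=cv2.INTER_CUBIC))
    if n=='top':
        for q in [(113,218),(228,194),(150,276),(211,267)]: print(q,onplane(p,q,95).round(1),onplane(p,q,105).round(1))
h=max(i.shape[0] for i in ims)
o=np.hstack([np.pad(i,((0,h-i.shape[0]),(0,0),(0,0))) for i in ims])
save({'frame':o},'zoom')
E
```

```text
(113, 218) [530.3 239.   95. ] [529.1 235.7 105. ]
(228, 194) [573.4  54.8  95. ] [571.7  53.9 105. ]
(150, 276) [439.3 173.7  95. ] [439.3 171.3 105. ]
(211, 267) [455.7  77.7  95. ] [455.5  76.5 105. ]
```

View pics/zoom.png

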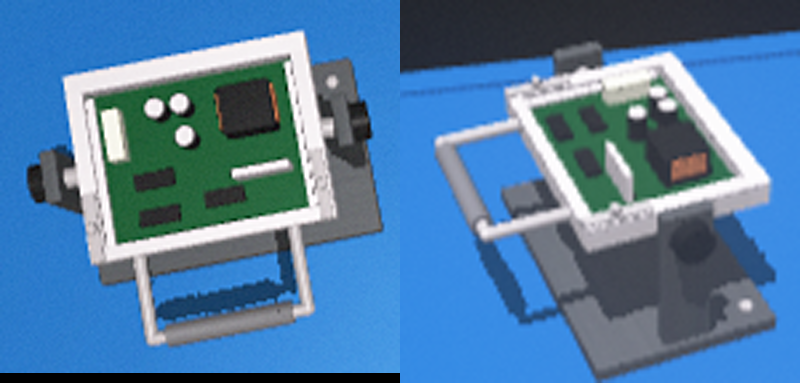

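The zoom shows the grip's rod corners clearly in both views, so I'll triangulate them and fit the stand's pose.

```bash
python3 - <<'E'
from h import *
from scipy.optimize import least_squares
t=imaging.get_image('top');s=imaging.get_image('side')
Z=lambda u,v:(u/2.667+95,v/2.667+150)
S=lambda u,v:((u-400)/3.478+185,v/3.478+95)
obs=[(t,Z(152,342),'L'),(t,Z(306,312),'R'),(t,Z(228,325),'C'),(s,S(440,143),'L'),(s,S(486,236),'R'),(s,S(463,190),'C'),
     (t,Z(37,183),'KL'),(t,Z(364,120),'KR'),(s,S(690,240),'KR')]
def pts(v):
    x,y,w,a,h,k=v;r=np.array([[np.cos(w),-np.sin(w),0],[np.sin(w),np.cos(w),0],[0,0,1]])
    f=lambda q:r@np.array(q)+[x,y,0]
    g=lambda yy:f([-105*np.cos(a),yy,95+105*np.sin(a)])
    return dict(L=g(h),R=g(-h),C=g(0),KL=f([0,k,95]),KR=f([0,-k,95]))
res=lambda v:np.concatenate([proj(p,pts(v)[n])-q for p,q,n in obs])
o=least_squares(res,[550,145,.17,.05,45,95]);print(o.x.round(3),o.fun.round(1));print(pts(o.x))
E
```

```text
[ 5.50049e+02  1.47902e+02  2.15000e-01 -1.00000e-02  4.67140e+01
  1.00017e+02] [-0.3 -1.1  0.  -1.1  0.3 -0.4 -0.6  0.6 -0.9  0.1 -1.  -0.3 -0.   0.2
 -0.7  0.3  0.2  1.2]
{'L': array([437.50603252, 171.14171212,  93.92728278]), 'R': array([457.4370456 ,  79.86437328,  93.92728278]), 'C': array([447.47153906, 125.5030427 ,  93.92728278]), 'KL': array([528.71245301, 245.61622268,  95.        ]), 'KR': array([571.38575483,  50.18684766,  95.        ])}
```

{"method": "arm_command", "body": {"rows": [{"grip": 0.62, "linear": [38, 35, 1], "rot": [0, 0, 0.1]}, {"grip": 0.62, "linear": [80, 75, 3], "rot": [0, 0, 0.22]}, {"grip": 0.62, "linear": [122, 114, 5], "rot": [0, 0, 0.34]}, {"grip": 0.62, "linear": [164, 153, 7], "rot": [0, 0, 0.46]}, {"grip": 0.62, "linear": [206, 192, 9], "rot": [0, 0, 0.58]}, {"grip": 0.62, "linear": [248, 231, 11], "rot": [0, 0, 0.7]}, {"grip": 0.62, "linear": [290, 270, 13], "rot": [0, 0, 0.82]}, {"grip": 0.62, "linear": [332, 310, 14], "rot": [0, 0, 0.92]}, {"grip": 0.62, "linear": [376, 351, 14], "rot": [0, 0, 1.0]}, {"grip": 0.62, "linear": [376, 351, 14], "rot": [0, 0, 1.0]}]}}

```text
clock: 1.95
position: [448.9, 122.6, 180.2]
ee_rot: [0.777, -0.63, 0.0, 0.0]
contact_force: [-0.2, 1.2, 0.2]
gripper_width: 53.0
grasp_force: 0.0
```

```bash
python3 - <<'E'
from h import *
s=arm.read_state();p=imaging.get_image('wrist');save(p,'w1')
r=R.from_quat(s['ee_rot']).as_matrix();print(s['clock'],s['position'],s['gripper_width'],s['contact_force']);print(r.round(3))
T=np.array(p['T_tool_cam']);W=np.eye(4);W[:3,:3]=r;W[:3,3]=s['position'];p['extrinsics']=np.linalg.inv(W@T)
import pickle;pickle.dump(p,open('w1.pkl','wb'))
for n,x in dict(L=[437.5,171.1,94],R=[457.4,79.9,94],C=[447.5,125.5,94]).items(): print(n,proj(p,np.array(x)).round())
E
```

```text
1.95 [448.85123366 122.61246518 180.16190931] 52.966958877818314 [-0.18186227  1.2421443   0.18482101]
[[ 0.207 -0.978  0.   ]
 [-0.978 -0.207 -0.   ]
 [ 0.    -0.    -1.   ]]
L [254. 228.]
R [254. 139.]
C [254. 186.]
```

View pics/w1.png

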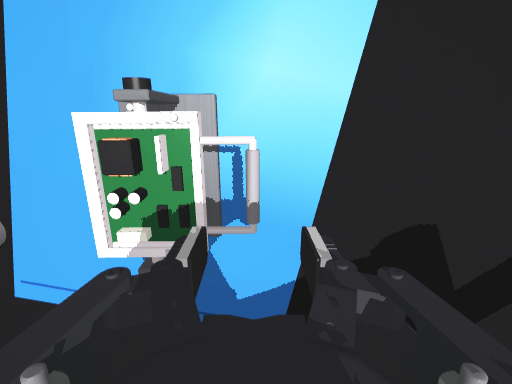

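The grip appears at (253,187), which matches the projection (254,186) within about 2 px. I'll descend and close.

{"method": "arm_command", "body": {"rows": [{"grip": 0.6, "linear": [0, 0, 30], "rot": [0, 0, 0]}, {"grip": 0.6, "linear": [0, 0, 65], "rot": [0, 0, 0]}, {"grip": 0.6, "linear": [0, 0, 90], "rot": [0, 0, 0]}, {"grip": 0.6, "linear": [0, 0, 104], "rot": [0, 0, 0]}, {"grip": 0.6, "linear": [0, 0, 104], "rot": [0, 0, 0]}, {"grip": 0.6, "linear": [0, 0, 104], "rot": [0, 0, 0]}]}}

```text
clock: 2.75
position: [448.6, 126.7, 77.1]
ee_rot: [0.779, -0.627, 0.0, -0.001]
contact_force: [-0.3, 0.9, 0.3]
gripper_width: 51.4
grasp_force: 0.0
```

{"method": "arm_command", "body": {"rows": [{"grip": 0.3, "linear": [0, 0, 0], "rot": [0, 0, 0]}, {"grip": 0.2, "linear": [0, 0, 0], "rot": [0, 0, 0]}, {"grip": 0.1, "linear": [0, 0, 0], "rot": [0, 0, 0]}, {"grip": 0, "linear": [0, 0, 0], "rot": [0, 0, 0]}, {"grip": 0, "linear": [0, 0, 0], "rot": [0, 0, 0]}, {"grip": 0, "linear": [0, 0, 0], "rot": [0, 0, 0]}]}}

```text
clock: 3.5
position: [447.9, 125.9, 76.1]
ee_rot: [0.779, -0.627, -0.0, 0.0]
contact_force: [0.8, -0.0, 0.0]
gripper_width: -0.1
grasp_force: 0.0
```

The fingers shut to zero on nothing, so I'll take a look.

```bash
python3 - <<'E'
from h import *
a=imaging.get_image('side')['frame'][75:225,150:320]; w=imaging.get_image('wrist')['frame']
a=cv2.resize(a,(400,353),interpolation=cv2.INTER_CUBIC);w=cv2.resize(w,(400,300))
w=np.pad(w,((0,53),(0,0),(0,0)));save({'frame':np.hstack([a,w])},'c1')
E
```

```text
(no output)
```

View pics/c1.png

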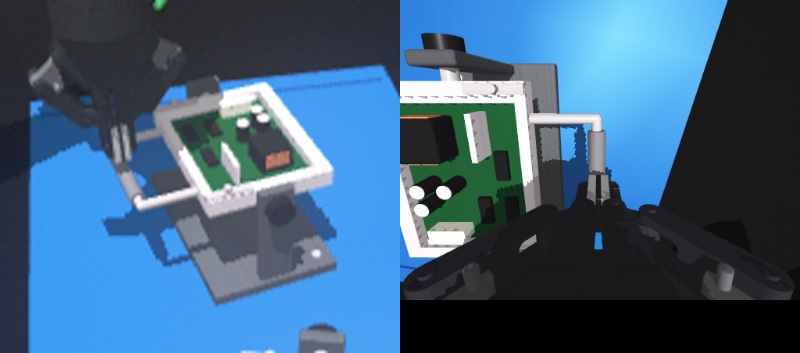

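```bash
python3 - <<'E'
from h import *
s=arm.read_state();print({k:np.round(s[k],3) for k in ['clock','position','contact_force','wrist_torque','gripper_width','grasp_force']})
w=imaging.get_image('wrist')['frame'][180:340,180:350]
a=imaging.get_image('side')['frame'][105:175,175:245]
save({'frame':np.hstack([cv2.resize(w,(425,400),interpolation=cv2.INTER_CUBIC),cv2.resize(a,(375,400),interpolation=cv2.INTER_CUBIC)])},'c2')
E
```

```text
{'clock': np.float64(3.6), 'position': array([447.857, 125.836,  76.087]), 'contact_force': array([ 0.038, -0.071, -1.18 ]), 'wrist_torque': array([-0.039, -0.01 , -0.039]), 'gripper_width': np.float64(0.149), 'grasp_force': np.float64(0.0)}
```

View pics/c2.png

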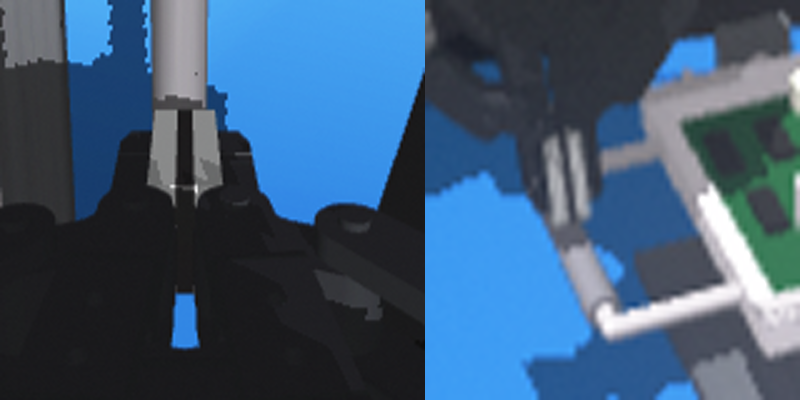

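```bash
python3 - <<'E'
from h import *
s=arm.read_state();p=imaging.get_image('side')
for z in (76,95,102,110): print(z,proj(p,np.array([447.9,125.9,z])).round(1))
w=imaging.get_image('wrist');T=np.array(w['T_tool_cam']);w['extrinsics']=np.linalg.inv(T)
for q in ([0,0,0],[0,0,-19],[0,0,-26]): print(q,proj(w,np.array(q)).round(1))
print(T.round(2))
E
```

```text
76 [203.2 155.9]
95 [202.2 148.8]
102 [201.8 146.1]
110 [201.4 142.9]
[0, 0, 0] [252.7 213.2]
[0, 0, -19] [252.6 223.8]
[0, 0, -26] [252.6 228.3]
[[   0.     -0.96   -0.28   69.34]
 [   1.      0.     -0.      0.7 ]
 [   0.     -0.28    0.96 -180.25]
 [   0.      0.      0.      1.  ]]
```

```bash
python3 - <<'E'
from h import *
print(arm.tcp_to_grasp,[a for a in dir(arm) if a[0]!='_'])
w=imaging.get_image('wrist');w['extrinsics']=np.linalg.inv(np.array(w['T_tool_cam']))
print(w['fx'])
for x in (11,0,-11):
  for z in (0,-10,-20,-30,-40): print(x,z,proj(w,np.array([x,7,z])).round(1),proj(w,np.array([x,-7,z])).round(1))
s=imaging.get_image('side')
c=proj(s,np.array([447.9,125.9,76]));print(c)
E
```

```text
18.700000000000003 ['IKError', 'read_state', 'tcp_to_grasp']
271.158584008007
11 0 [262.8 198.4] [242.7 198.4]
11 -10 [263.2 203.1] [242.1 203.1]
11 -20 [263.8 208.2] [241.5 208.2]
11 -30 [264.4 214. ] [240.7 214. ]
11 -40 [265.  220.6] [239.9 220.5]
0 0 [262.6 213.2] [242.9 213.2]
0 -10 [263.1 218.5] [242.3 218.5]
0 -20 [263.6 224.5] [241.7 224.4]
0 -30 [264.2 231.1] [240.9 231.1]
0 -40 [264.8 238.6] [240.1 238.5]
-11 0 [262.5 227.5] [243.  227.5]
-11 -10 [262.9 233.5] [242.5 233.5]
-11 -20 [263.4 240.1] [241.9 240.1]
-11 -30 [264.  247.5] [241.2 247.5]
-11 -40 [264.6 255.9] [240.4 255.9]
[203.24610432 155.94828252]
```

Both cameras put the real fingertips about 30 mm above the nominal TCP, just over the bar. I'll open, go 30 mm lower and close again while watching the force.

{"method": "arm_command", "body": {"rows": [{"grip": 0.6, "linear": [0, 0, 0], "rot": [0, 0, 0]}, {"grip": 0.6, "linear": [0, 0, 0], "rot": [0, 0, 0]}, {"grip": 0.6, "linear": [0, 0, 0], "rot": [0, 0, 0]}, {"grip": 0.6, "linear": [0, 0, 0], "rot": [0, 0, 0]}, {"grip": 0.6, "linear": [0, 0, 8], "rot": [0, 0, 0]}, {"grip": 0.6, "linear": [0, 0, 16], "rot": [0, 0, 0]}, {"grip": 0.6, "linear": [0, 0, 24], "rot": [0, 0, 0]}, {"grip": 0.6, "linear": [0, 0, 30], "rot": [0, 0, 0]}, {"grip": 0.6, "linear": [0, 0, 30], "rot": [0, 0, 0]}]}}

```text
clock: 5.03
position: [447.5, 125.6, 45.5]
ee_rot: [0.779, -0.627, -0.0, 0.001]
contact_force: [-0.5, -0.8, 0.3]
gripper_width: 51.2
grasp_force: 0.0
```

{"method": "arm_command", "body": {"rows": [{"grip": 0.3, "linear": [0, 0, 0], "rot": [0, 0, 0]}, {"grip": 0.2, "linear": [0, 0, 0], "rot": [0, 0, 0]}, {"grip": 0.1, "linear": [0, 0, 0], "rot": [0, 0, 0]}, {"grip": 0, "linear": [0, 0, 0], "rot": [0, 0, 0]}, {"grip": 0, "linear": [0, 0, 0], "rot": [0, 0, 0]}, {"grip": 0, "linear": [0, 0, 0], "rot": [0, 0, 0]}]}}

```text
clock: 5.78
position: [448.4, 126.1, 46.5]
ee_rot: [0.779, -0.627, 0.0, -0.001]
contact_force: [0.7, 0.5, 1.3]
gripper_width: 11.8
grasp_force: 58.7
```

```bash
python3 - <<'E'
from h import *
s=arm.read_state();print({k:np.round(s[k],3) for k in ['clock','position','contact_force','wrist_torque','gripper_width','grasp_force']})
w=imaging.get_image('wrist')['frame'][180:340,180:350]
a=imaging.get_image('side')['frame'][105:175,175:245]
save({'frame':np.hstack([cv2.resize(w,(425,400),interpolation=cv2.INTER_CUBIC),cv2.resize(a,(375,400),interpolation=cv2.INTER_CUBIC)])},'c3')
E
```

```text
{'clock': np.float64(5.775), 'position': array([448.393, 126.11 ,  46.474]), 'contact_force': array([0.733, 0.483, 1.326]), 'wrist_torque': array([-0.069, -0.426, -0.029]), 'gripper_width': np.float64(11.799), 'grasp_force': np.float64(58.673)}
```

View pics/c3.png

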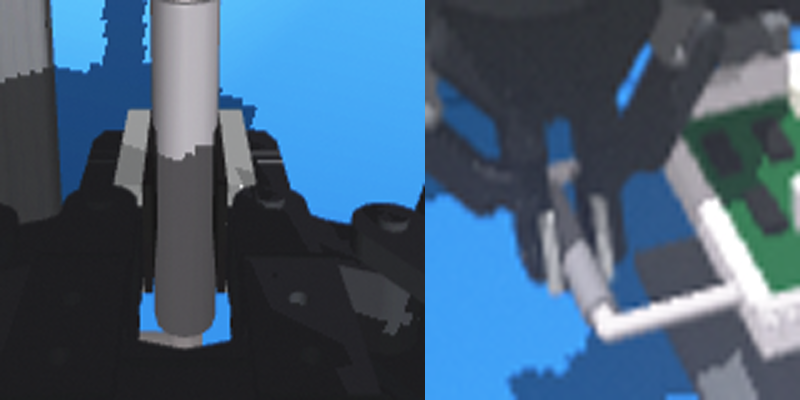

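The bar is now held between the pads at (185,130) in the crop, but the width of 11.8 suggests a shallow hold. I'll regrip 6 mm deeper.

{"method": "arm_command", "body": {"rows": [{"grip": 0.35, "linear": [0, 0, 0], "rot": [0, 0, 0]}, {"grip": 0.35, "linear": [0, 0, 0], "rot": [0, 0, 0]}, {"grip": 0.35, "linear": [0, 0, 3], "rot": [0, 0, 0]}, {"grip": 0.35, "linear": [0, 0, 6], "rot": [0, 0, 0]}, {"grip": 0.2, "linear": [0, 0, 6], "rot": [0, 0, 0]}, {"grip": 0.1, "linear": [0, 0, 6], "rot": [0, 0, 0]}, {"grip": 0, "linear": [0, 0, 6], "rot": [0, 0, 0]}, {"grip": 0, "linear": [0, 0, 6], "rot": [0, 0, 0]}, {"grip": 0, "linear": [0, 0, 6], "rot": [0, 0, 0]}]}}

```text
clock: 7.0
position: [448.0, 125.9, 40.1]
ee_rot: [0.779, -0.627, 0.0, -0.0]
contact_force: [2.3, -1.6, -2.3]
gripper_width: 11.5
grasp_force: 58.4
```

```bash
python3 - <<'E'
from h import *
for i in range(3):
    s=arm.read_state();print({k:np.round(s[k],3) for k in ['clock','position','contact_force','wrist_torque','gripper_width','grasp_force']}); imaging.get_image('top')
print(R.from_quat(s['ee_rot']).as_matrix().round(3))
E
```

```text
{'clock': np.float64(7.0), 'position': array([448.012, 125.873,  40.137]), 'contact_force': array([ 2.256, -1.624, -2.251]), 'wrist_torque': array([-0.25 , -0.625, -0.06 ]), 'gripper_width': np.float64(11.542), 'grasp_force': np.float64(58.387)}
{'clock': np.float64(7.05), 'position': array([448.023, 125.882,  40.154]), 'contact_force': array([ 2.516, -0.833, -1.122]), 'wrist_torque': array([-0.272, -0.625, -0.023]), 'gripper_width': np.float64(12.202), 'grasp_force': np.float64(58.388)}
{'clock': np.float64(7.1), 'position': array([448.008, 125.889,  40.167]), 'contact_force': array([ 2.53 , -0.892, -2.263]), 'wrist_torque': array([-0.252, -0.673,  0.017]), 'gripper_width': np.float64(12.123), 'grasp_force': np.float64(58.389)}
[[ 0.213 -0.977  0.   ]
 [-0.977 -0.213  0.   ]
 [-0.    -0.    -1.   ]]
```

{"method": "arm_command", "body": {"rows": [{"grip": 0, "linear": [0, 2, 0], "rot": [0, 0, 0]}, {"grip": 0, "linear": [0, 4, 0], "rot": [0, 0, 0]}, {"grip": 0, "linear": [0, 6, 0], "rot": [0, 0, 0]}, {"grip": 0, "linear": [0, 8, 0], "rot": [0, 0, 0]}, {"grip": 0, "linear": [0, 8, 0], "rot": [0, 0, 0]}, {"grip": 0, "linear": [0, 8, 0], "rot": [0, 0, 0]}, {"grip": 0, "linear": [0, 8, 0], "rot": [0, 0, 0]}, {"grip": 0, "linear": [0, 8, 0], "rot": [0, 0, 0]}]}}

```text
clock: 8.15
position: [443.7, 125.2, 41.5]
ee_rot: [0.779, -0.627, 0.002, -0.003]
contact_force: [10.1, -4.0, -1.9]
gripper_width: 11.9
grasp_force: 58.6
```

```bash
python3 - <<'E'
from h import *
s=arm.read_state();print({k:np.round(s[k],3) for k in ['clock','position','contact_force','wrist_torque','gripper_width','grasp_force']})
f=[imaging.get_image(n)['frame'] for n in('top','wrist')]
save({'frame':np.hstack([cv2.resize(f[0][150:290,95:245],(400,373),interpolation=cv2.INTER_CUBIC),np.pad(cv2.resize(f[1],(400,300)),((0,73),(0,0),(0,0)))])},'pull')
E
```

```text
{'clock': np.float64(8.15), 'position': array([443.651, 125.202,  41.451]), 'contact_force': array([10.089, -4.024, -1.926]), 'wrist_torque': array([-1.306, -2.813, -0.13 ]), 'gripper_width': np.float64(11.904), 'grasp_force': np.float64(58.558)}
```

View pics/pull.png

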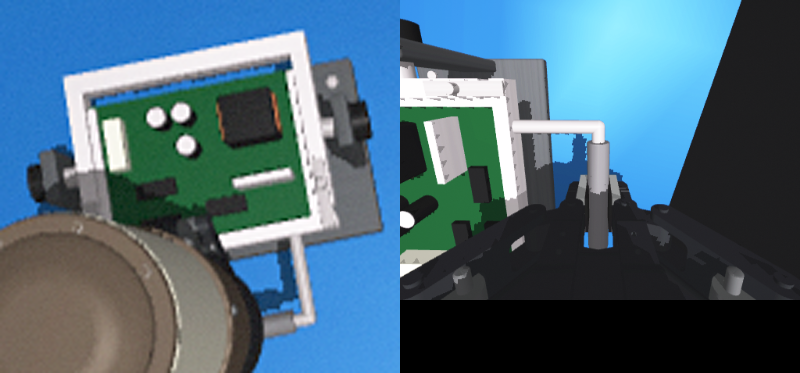

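The top view shows a gap opened at the carrier's far edge, around (200,75), and about 9–10 N of pull. I'll pull a little firmer and hold, then return.

{"method": "arm_command", "body": {"rows": [{"grip": 0, "linear": [0, 2, 0], "rot": [0, 0, 0]}, {"grip": 0, "linear": [0, 3, 0], "rot": [0, 0, 0]}, {"grip": 0, "linear": [0, 3, 0], "rot": [0, 0, 0]}, {"grip": 0, "linear": [0, 3, 0], "rot": [0, 0, 0]}, {"grip": 0, "linear": [0, 3, 0], "rot": [0, 0, 0]}, {"grip": 0, "linear": [0, 3, 0], "rot": [0, 0, 0]}]}}

```text
clock: 9.0
position: [442.0, 125.0, 41.9]
ee_rot: [0.779, -0.626, 0.003, -0.004]
contact_force: [13.2, -5.4, -2.9]
gripper_width: 12.1
grasp_force: 58.6
```

{"method": "arm_command", "body": {"rows": [{"grip": 0, "linear": [0, -2, 0], "rot": [0, 0, 0]}, {"grip": 0, "linear": [0, -4, 0], "rot": [0, 0, 0]}, {"grip": 0, "linear": [0, -6, 0], "rot": [0, 0, 0]}, {"grip": 0, "linear": [0, -8, 0], "rot": [0, 0, 0]}, {"grip": 0, "linear": [0, -10, 0], "rot": [0, 0, 0]}, {"grip": 0, "linear": [0, -11, 0], "rot": [0, 0, 0]}, {"grip": 0, "linear": [0, -11, 0], "rot": [0, 0, 0]}, {"grip": 0, "linear": [0, -11, 0], "rot": [0, 0, 0]}]}}

```text
clock: 10.0
position: [447.8, 125.9, 40.2]
ee_rot: [0.779, -0.627, 0.0, -0.0]
contact_force: [2.8, -1.2, 1.7]
gripper_width: 11.9
grasp_force: 59.0
```

{"method": "arm_command", "body": {"rows": [{"grip": 0.35, "linear": [0, 0, 0], "rot": [0, 0, 0]}, {"grip": 0.35, "linear": [0, 0, 0], "rot": [0, 0, 0]}, {"grip": 0.35, "linear": [0, 0, 0], "rot": [0, 0, 0]}, {"grip": 0.2, "linear": [0, 0, 0], "rot": [0, 0, 0]}, {"grip": 0.1, "linear": [0, 0, 0], "rot": [0, 0, 0]}, {"grip": 0, "linear": [0, 0, 0], "rot": [0, 0, 0]}, {"grip": 0, "linear": [0, 0, 0], "rot": [0, 0, 0]}, {"grip": 0, "linear": [0, 0, 0], "rot": [0, 0, 0]}]}}

```text
clock: 11.0
position: [448.1, 126.0, 40.2]
ee_rot: [0.779, -0.627, 0.0, -0.0]
contact_force: [1.6, 0.4, -1.9]
gripper_width: 12.0
grasp_force: 58.4
```

```bash
python3 - <<'E'
from h import *
s=arm.read_state();print({k:np.round(s[k],3) for k in ['clock','position','contact_force','wrist_torque','gripper_width','grasp_force','joints']})
E
```

```text
{'clock': np.float64(11.0), 'position': array([448.131, 125.965,  40.198]), 'contact_force': array([ 1.637,  0.37 , -1.878]), 'wrist_torque': array([-0.071, -0.501, -0.   ]), 'gripper_width': np.float64(12.007), 'grasp_force': np.float64(58.414), 'joints': array([ 0.625,  0.302, -0.577,  0.   , -0.691, -0.41 ])}
```

The carrier went out and came back home, so now I'll swing it.

{"method": "arm_command", "body": {"rows": [{"grip": 0, "linear": [0, -0.3, -8.2], "rot": [0, 0, 0]}, {"grip": 0, "linear": [0, -1.3, -16.4], "rot": [0, 0, 0]}, {"grip": 0, "linear": [0, -2.9, -24.5], "rot": [0, 0, 0]}, {"grip": 0, "linear": [0, -5.1, -32.4], "rot": [0, 0, 0]}, {"grip": 0, "linear": [0, -8, -40.2], "rot": [0, 0, 0]}, {"grip": 0, "linear": [0, -11.4, -47.7], "rot": [0, 0, 0]}, {"grip": 0, "linear": [0, -15.5, -54.9], "rot": [0, 0, 0]}, {"grip": 0, "linear": [0, -20.1, -61.7], "rot": [0, 0, 0]}, {"grip": 0, "linear": [0, -25.2, -68.2], "rot": [0, 0, 0]}, {"grip": 0, "linear": [0, -30.8, -74.2], "rot": [0, 0, 0]}]}}

```text
clock: 12.25
position: [477.9, 132.4, 114.5]
ee_rot: [0.779, -0.627, -0.0, 0.0]
contact_force: [1.3, 1.8, -4.3]
gripper_width: 11.8
grasp_force: 58.4
```

```bash
cat > st.py <<'E'
from h import *
s=arm.read_state();print({k:np.round(s[k],2) for k in ['clock','position','contact_force','wrist_torque','gripper_width','grasp_force','joints']})
E
python3 st.py
```

```text
{'clock': np.float64(12.25), 'position': array([477.89, 132.38, 114.46]), 'contact_force': array([ 1.31,  1.82, -4.28]), 'wrist_torque': array([ 0.35, -0.2 ,  0.01]), 'gripper_width': np.float64(11.82), 'grasp_force': np.float64(58.38), 'joints': array([ 0.6 ,  0.25, -0.42, -0.  , -0.91, -0.38])}
```

Tracking well with low forces.

{"method": "arm_command", "body": {"rows": [{"grip": 0, "linear": [0, -6, -5.6], "rot": [0, 0, 0]}, {"grip": 0, "linear": [0, -12.5, -10.7], "rot": [0, 0, 0]}, {"grip": 0, "linear": [0, -19.3, -15.3], "rot": [0, 0, 0]}, {"grip": 0, "linear": [0, -26.5, -19.4], "rot": [0, 0, 0]}, {"grip": 0, "linear": [0, -34, -22.8], "rot": [0, 0, 0]}, {"grip": 0, "linear": [0, -41.8, -25.7], "rot": [0, 0, 0]}, {"grip": 0, "linear": [0, -49.7, -27.9], "rot": [0, 0, 0]}, {"grip": 0, "linear": [0, -57.8, -29.5], "rot": [0, 0, 0]}, {"grip": 0, "linear": [0, -66, -30.5], "rot": [0, 0, 0]}, {"grip": 0, "linear": [0, -74.2, -30.8], "rot": [0, 0, 0]}]}}

```text
clock: 13.5
position: [550.8, 148.3, 145.1]
ee_rot: [0.779, -0.627, -0.0, 0.0]
contact_force: [-1.0, 0.9, -1.8]
gripper_width: 12.0
grasp_force: 58.5
```

```bash
python3 st.py
```

```text
{'clock': np.float64(13.5), 'position': array([550.77, 148.32, 145.09]), 'contact_force': array([-0.97,  0.89, -1.8 ]), 'wrist_torque': array([0.28, 0.63, 0.02]), 'gripper_width': np.float64(12.04), 'grasp_force': np.float64(58.55), 'joints': array([ 0.55,  0.33, -0.2 , -0.  , -1.04, -0.33])}
```

{"method": "arm_command", "body": {"rows": [{"grip": 0, "linear": [0, -8.2, 0.3], "rot": [0, 0, 0]}, {"grip": 0, "linear": [0, -16.4, 1.3], "rot": [0, 0, 0]}, {"grip": 0, "linear": [0, -24.5, 2.9], "rot": [0, 0, 0]}, {"grip": 0, "linear": [0, -32.4, 5.1], "rot": [0, 0, 0]}, {"grip": 0, "linear": [0, -40.2, 8], "rot": [0, 0, 0]}, {"grip": 0, "linear": [0, -47.7, 11.4], "rot": [0, 0, 0]}, {"grip": 0, "linear": [0, -54.9, 15.5], "rot": [0, 0, 0]}, {"grip": 0, "linear": [0, -61.7, 20.1], "rot": [0, 0, 0]}, {"grip": 0, "linear": [0, -68.2, 25.2], "rot": [0, 0, 0]}, {"grip": 0, "linear": [0, -74.2, 30.8], "rot": [0, 0, 0]}]}}

```text
clock: 14.75
position: [624.1, 164.4, 114.5]
ee_rot: [0.779, -0.627, 0.001, -0.001]
contact_force: [-1.0, 1.2, 2.7]
gripper_width: 12.3
grasp_force: 59.0
```

```bash
python3 st.py
```

```text
{'clock': np.float64(14.75), 'position': array([624.11, 164.36, 114.55]), 'contact_force': array([-1.  ,  1.21,  2.69]), 'wrist_torque': array([ 0.18,  0.18, -0.  ]), 'gripper_width': np.float64(12.28), 'grasp_force': np.float64(58.99), 'joints': array([ 0.51,  0.48, -0.05,  0.  , -1.04, -0.29])}
```

{"method": "arm_command", "body": {"rows": [{"grip": 0, "linear": [0, -5.6, 6], "rot": [0, 0, 0]}, {"grip": 0, "linear": [0, -10.7, 12.5], "rot": [0, 0, 0]}, {"grip": 0, "linear": [0, -15.3, 19.3], "rot": [0, 0, 0]}, {"grip": 0, "linear": [0, -19.4, 26.5], "rot": [0, 0, 0]}, {"grip": 0, "linear": [0, -22.8, 34], "rot": [0, 0, 0]}, {"grip": 0, "linear": [0, -25.7, 41.8], "rot": [0, 0, 0]}, {"grip": 0, "linear": [0, -27.9, 49.7], "rot": [0, 0, 0]}, {"grip": 0, "linear": [0, -29.5, 57.8], "rot": [0, 0, 0]}, {"grip": 0, "linear": [0, -30.5, 66], "rot": [0, 0, 0]}, {"grip": 0, "linear": [0, -30.8, 72], "rot": [0, 0, 0]}]}}

```text
clock: 16.0
position: [654.4, 171.0, 41.9]
ee_rot: [0.779, -0.627, 0.001, -0.001]
contact_force: [5.6, 1.1, 2.8]
gripper_width: 12.0
grasp_force: 59.1
```

{"method": "arm_command", "body": {"rows": [{"grip": 0, "linear": [0, 0, 2], "rot": [0, 0, 0]}, {"grip": 0, "linear": [0, 0, 4], "rot": [0, 0, 0]}, {"grip": 0, "linear": [0, 0, 5], "rot": [0, 0, 0]}, {"grip": 0, "linear": [0, 0, 5], "rot": [0, 0, 0]}]}}

```text
clock: 16.5
position: [654.6, 171.1, 39.5]
ee_rot: [0.779, -0.627, 0.001, -0.001]
contact_force: [1.7, 0.7, 10.6]
gripper_width: 11.7
grasp_force: 59.8
```

```bash
python3 st.py
```

```text
{'clock': np.float64(16.5), 'position': array([654.59, 171.06,  39.53]), 'contact_force': array([ 1.74,  0.68, 10.62]), 'wrist_torque': array([ 0.14, -0.66, -0.05]), 'gripper_width': np.float64(11.71), 'grasp_force': np.float64(59.84), 'joints': array([ 0.49,  0.6 , -0.04,  0.  , -0.92, -0.28])}
```

The arm is pressing on the stop with about 10 N. Now I'll release and retreat upward.

{"method": "arm_command", "body": {"rows": [{"grip": 0.5, "linear": [0, 0, 0], "rot": [0, 0, 0]}, {"grip": 0.5, "linear": [0, 0, 0], "rot": [0, 0, 0]}, {"grip": 0.5, "linear": [0, 0, 0], "rot": [0, 0, 0]}, {"grip": 0.5, "linear": [0, 0, 0], "rot": [0, 0, 0]}, {"grip": 0.5, "linear": [0, 0, -10], "rot": [0, 0, 0]}, {"grip": 0.5, "linear": [0, 0, -30], "rot": [0, 0, 0]}, {"grip": 0.5, "linear": [0, 0, -60], "rot": [0, 0, 0]}, {"grip": 0.5, "linear": [0, 0, -100], "rot": [0, 0, 0]}, {"grip": 0.5, "linear": [0, 0, -140], "rot": [0, 0, 0]}, {"grip": 0.5, "linear": [0, 0, -140], "rot": [0, 0, 0]}]}}

```text
clock: 17.75
position: [655.4, 171.4, 183.0]
ee_rot: [0.779, -0.627, 0.002, -0.004]
contact_force: [1.0, 0.5, -1.2]
gripper_width: 42.5
grasp_force: 0.0
```

```bash
python3 st.py; python3 - <<'E'
from h import *
f=[imaging.get_image(n)['frame'] for n in('side','wrist')]
save({'frame':np.hstack([cv2.resize(f[0][60:230,120:320],(400,340),interpolation=cv2.INTER_CUBIC),np.pad(cv2.resize(f[1],(400,300)),((0,40),(0,0),(0,0)))])},'end')
E
```

```text
{'clock': np.float64(17.75), 'position': array([655.38, 171.44, 183.03]), 'contact_force': array([ 1.04,  0.5 , -1.2 ]), 'wrist_torque': array([ 0.03,  0.03, -0.04]), 'gripper_width': np.float64(42.5), 'grasp_force': np.float64(0.0), 'joints': array([ 0.49,  0.48,  0.12,  0.  , -1.21, -0.28])}
```

View pics/end.png

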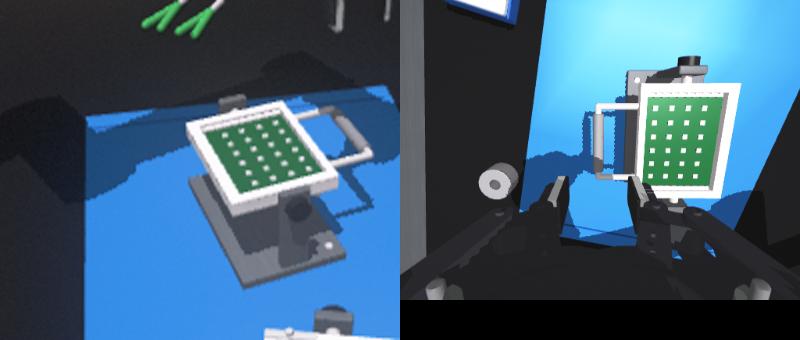

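The carrier lies upside down and level, with its handle at +x (side crop, around (350,135)). The gripper is clear of it.

```bash
python3 -c "
from h import *
print(job.job_done())"
```

```text
the job is handed in; nothing more can be done
None
```

The fitted board's carrier was pulled out several millimetres against its latch, held, let spring back home, then swung over onto its upside-down stop and released; the bare board's carrier was not touched, and the job was handed in at about 18 s.

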